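Load a reagent cartridge into the warmer behind a push-to-open door

ROBOT

A 6-joint arm with a two-finger parallel gripper is mounted at the origin on a cart in front of the work surface, level with it; the furniture and walls round the work are solid. World frame = base frame: x ahead of the robot, y to its left, z up, the work surface at z = 0. Lengths are in mm, angles in rad, forces in N, time in s.
With the tool pointing down it reaches from about 350 to 875 mm from the base axis. Payload 4.2 kg.
Tool frame: the origin (TCP) lies on the mounting face of the last link; the fingertips stand 173 mm ahead of it and the grasp point (between the pads) lies grip_point_offset ahead of it (grip_point_offset is the distance from the TCP to the grasp point, in mm); z points along the fingers, y is the line along which they close (so a half turn about z gives the same grasp; the last joint's range is limited). The gripper opens to 85 mm and grips with 20 to 120 N. Pads are 22 mm wide; open, the fingers measure 114 mm over their backs; the gripper's body (76 mm by 85 mm) begins 54 mm behind the grasp point. The pads swing forward as they close: fully open they stand 13 mm farther back than shut.
Start: joints at [1.399, 0.385, 0.008, 0, -1.194, -0.259], TCP at [260.965, 567.888, 404.712] pointing down, gripper open.
Joint ranges: [-3.14, 3.14], [-1.21, 2.06], [-1.07, 1.41], [-3.16, 2.05], [-2.99, -0.16], [-3.1, 3.1]. Speed limits (rad/s): [2.79, 2.79, 3.14, 3.14, 3.14, 3.14].

INTERFACE

Orientations are given as a unit quaternion [x, y, z, w].
In Python, from bench import read_state, get_image, job_done, recognise, place_of, grip_point_offset gives the robot as it stands. The module is installed in compiled form; this text tells all that it offers.
- The arm moves only by the tool carry_out, never from a script. Its arguments are lists of equal length, an entry for each row: "slide": the shift along the tool's x, y, z in m, a list of three; "roll": the turn about the tool's z in degrees; "claw": the finger opening in m, from 0 to 0.0854. A call has 1 to 8 rows; each row is the pose to reach, as a shift and turn from the pose commanded when the call began, along the tool's axes at that moment; what a row does not reach only later rows make up. A row lasts 1/8 s, in which the tool goes at most 62.5 mm and 10.7 degrees, less where a joint would pass 70% of its speed; a pose out of reach is approached as far as the arm can. A call with a gripper value outside its range is refused whole. The fingers move at their own pace and stop on an object; the grip force is fixed at half the most. Time passes only in rows, so rows that repeat a pose let the fingers close. It gives the time, the measured TCP pose, the force, the opening and the grip force at its end, in the units of the state.
- read_state(): the state, without advancing time (a new reading comes with each control period).
- get_image(name): name is "scene" or "top" or "wrist"; returns a dict with "img" (420x560x3 uint8, red, green, blue), "z_map" (420x560 float32, mm along the optical axis (not along the pixel's ray), 0 where there is no reading), "mtx" (3x3 intrinsics, pixels), "world_from_camera" (4x4, takes a point from camera to world coordinates); the wrist camera has in their place "T_tool_cam" (4x4, takes a point from camera to tool coordinates, whose origin is the TCP and whose axes are the flange's). Camera axes: x right, y up, looking along -z (the intrinsics and any distortion apply to the point x, -y, -z); pixel columns grow to the right and rows downward; lengths in mm; the calibration is good to about 2 mm. A picture is of the moment at which its call begins: read the wrist's pose just before it.
- job_done(): hands the job in; it is judged then, once.
Trained networks look in a picture, given as the dict that the camera call returned (one of the last four; its "shot" number tells which), for a name from the list of things; names that differ only in an ending like _2 or _b are one class to them, and where a whole thing is asked for, a point or a joint stands for the part that bears it (a point fixed in the world has none). Each returns a list of dicts, best first, with "conf" (0 to 1); they miss things now and then, are a little off and sometimes report something else, mostly with a low value. They report only what shows in the picture. A call takes as long as a camera call. They do not tell look-alikes from the thing itself.
- recognise(picture, thing): "at" ([column, row] in pixels, amid what is visible of it).
- place_of(picture, thing): "at" ([column, row] in pixels: a listed point, or the origin of a listed thing).
The state is a dict: "clock": time; "joints": joint angles; "joint_vel": joint speeds; "joint_efforts": joint torques, N m; "position": TCP position; "ee_rot": TCP orientation; "contact_force": force on the tool from outside, world axes, zero at the start; "wrist_torque": the same for the moment, N m; "gripper_width": finger opening in mm; "grasp_force": force on a finger pad.
Only numpy, scipy, OpenCV 4.12 (cv2) and the standard library are available. Lean on these libraries where they do the work, as an engineer would, in place of code of your own. Each camera call takes 0.05 s, during which the arm holds its last target. There are 200 camera calls.

TASK

Load the reagent cartridge from the blue carrier into the white cartridge warmer: press the dotted pad on its shut door and let go so that the catch pops it ajar, swing the door wide open and leave it so, then slide the cartridge upright into the bay, tab end facing out, until it stops, and let go of it. The carrier leaves room for fingers only at its middle and the bay only at its tab end, so change your grip on the way. Do not lay it over, and leave the two bottles and the beaker where they stand.

Things in the scene. Friction and masses are not known exactly. Their poses are not given: they have to be found in the camera images.
- warmer: Low white bench instrument, fixed, 180 mm deep (x), 150 wide (y), 80 high; a door covers its front, the bay lies behind it. Origin: middle of its underside, on the bench; +x points from its front into it, +y to its left as seen by the robot, +z up. Front face behind the door: the plane x = -90 mm.
- door (a joint): Door angle, rad: 0 shut, positive opens towards the robot to a stop at 2.0. No handle; the catch holds it against pulling. Pressing the pad in 4 to 6 mm (about 6 N; hard stop at -0.055) frees the catch; let go, it springs to about 0.41 and rests, so back off 70 mm. Then it swings with light friction and stays where left. Pushed fully shut it catches again.
- press_pad (a point): Middle of the grey dotted pad, 26 x 44 mm, on the outer face of the door near its free edge; press along the warmer's +x. When shut it lies at (-129, 48, 44) mm in the warmer's frame. Moves with the door.
- door_hinge (a point): Point on the door's vertical hinge axis at the height of its top: (-90, -69, 76) mm in the warmer's frame; it stays put. The door is a white hollow hood with a window, open at its back, walls 4 mm: 138 mm wide, 38 deep, from 6 to 76 mm above the bench, hinged at its right (-y) end.
- door_edge (a point): Upper back corner of the door at its free (left) edge, 138 mm from the hinge axis, 76 mm up. Ajar, it leaves a 50 mm gap to the front face: fingers can go down into it from above and push this back rim round the hinge. Stay over 40 mm above the bench there: a black cam juts from the door's back near this edge, 19 to 38 mm above the bench.
- bay_mouth (a point): Middle of the bay's floor at the front face: (-90, 0, 8) mm in the warmer's frame. The bay runs straight in along +x: 21 mm wide, 60 mm high, mouth flared to about 34 mm over its first 12 mm, end stop 88 mm behind the front face. A cartridge fully home stands 30 mm out of the front face: its tab end is at x = -120 mm in the warmer's frame.
- cartridge: Clear reagent cartridge with a row of wells, upright: 118 mm long (x), 15 wide (y), 52 high with a tab rising to 57; 35 to 70 g. Origin on its underside; x = -57 mm is the leading end, x = +61 mm the tab end, +z up. Stands by itself; pinch it across its width. It starts in the carrier, on the carrier's 6 mm base.
- cartridge_tab (a point): Middle of the tab end's face of the cartridge: (61, 0, 26) mm in the cartridge's frame.
- carrier: Blue carrier, fixed: base 164 x 60 x 6 mm and two sockets, 58 mm high, round the cartridge's ends. Between them 56 mm of its middle is free for fingers on both sides. Lift the cartridge straight up by over 55 mm to clear it. Origin: middle of its underside; x runs along the cartridge, whose tab points to the carrier's -x.
- bottle_red: White reagent bottle with red print, 45 mm wide, 90 mm high, bystander. Origin: middle of its underside.
- bottle_green: White reagent bottle with green print, 45 mm wide, 90 mm high, bystander. Origin: middle of its underside.
- beaker: Clear beaker, 62 mm wide, 78 mm high, bystander. Origin: middle of its underside.
There are look-alikes about, which are no part of the job. What is shaped like the cartridge but pink or purple is not meant.

How it is judged (in metres and radians):
On the way, in this order (a step that is already met when the one before it is completed fails the run):
1. the catch is released and the door stands ajar (value of joint door above 0.3 rad), for 0.1 s.
2. the door is swung wide open (value of joint door above 1.3 rad), for 0.2 s.
At the end, for the whole second after the job is handed in: The door stands open by more than 1.3 rad. The cartridge stands upright in the bay, leading end in, within 7 mm of its stop (tab end 113 to 127 mm in front of the warmer's middle), within 9 mm of the bay's middle line, in line with the bay within 0.15 rad, at rest and released (value of joint door above 1.3 rad and x of cartridge_tab in the frame of warmer between -0.127 and -0.113 m and y of cartridge_tab in the frame of warmer between -0.009 and 0.009 m and z of cartridge_tab in the frame of warmer between 0.028 and 0.04 m and angle between the x axis of cartridge and the x axis of warmer, either way round below 0.15 rad and angle between cartridge's own z axis and vertical below 0.12 rad and linear speed of cartridge below 0.02 m/s and contact force between the fingers and cartridge below 0.1 N); the robot touches nothing.
It fails at once if the bottle red is moved over 25 mm or tipped (distance of bottle_red from where it was at the start of the episode above 0.025 m or angle between bottle_red's own z axis and vertical above 0.3 rad).
It fails at once if the bottle green is moved over 25 mm or tipped (distance of bottle_green from where it was at the start of the episode above 0.025 m or angle between bottle_green's own z axis and vertical above 0.3 rad).
It fails at once if the beaker is moved over 25 mm or tipped (distance of beaker from where it was at the start of the episode above 0.025 m or angle between beaker's own z axis and vertical above 0.3 rad).
It fails at once if the cartridge is laid over (tilted by more than 0.7 rad) (angle between cartridge's own z axis and vertical above 0.7 rad).
It also fails if it takes over 72 s, if anything falls off the work surface, if the arm or the gripper's body presses on something with over 40 N, if the wrist force passes 120 N, or if a joint passes its speed limit or range.

## Working session

There is one attempt and no reset: what is moved stays moved. The work goes in short steps, Python scripts to look and compute and a tool call to move; the robot and the scene stay as the last step left them, time stands still between calls to the robot, and variables do not carry over. Pictures are saved under pics/ and viewed, at most 10 in all, crops included, and the job is handed in when it is done.

Besides the shell and the picture viewer there is one more tool, called after "Call:" as name([rows], argument=value, ...), one row to a line, values as JSON. carry_out: Moves the arm, as the interface text tells. Its arguments: {"type":"object","properties":{"slide":{"type":"array"},"roll":{"type":"array"},"claw":{"type":"array"}},"required":["slide","roll","claw"]}

```bash
mkdir -p pics
cat > h.py <<'E'
import numpy as np, cv2
from bench import *
from scipy.spatial.transform import Rotation as R
def shot(n):
    s=read_state(); p=get_image(n)
    if n=="wrist":
        T=np.eye(4);T[:3,:3]=R.from_quat(s["ee_rot"]).as_matrix();T[:3,3]=s["position"]
        p["W"]=T@np.array(p["T_tool_cam"])
    else: p["W"]=np.array(p["world_from_camera"])
    return p
def px(p,uv,z=None):
    """world point of pixel: by depth, or on the plane of height z"""
    K=np.array(p["mtx"]);u,v=uv
    d=np.array([(u-K[0,2])/K[0,0],-(v-K[1,2])/K[1,1],-1.])
    W=p["W"]
    if z is None:
        t=p["z_map"][int(round(v)),int(round(u))]
    else:
        r=W[:3,:3]@d; t=(z-W[2,3])/r[2]
    return W[:3,:3]@(d*t)+W[:3,3]
def cloud(p):
    K=np.array(p["mtx"]);Z=p["z_map"];v,u=np.mgrid[:Z.shape[0],:Z.shape[1]]
    c=np.stack([(u-K[0,2])/K[0,0]*Z,-(v-K[1,2])/K[1,1]*Z,-Z],-1)
    return c@p["W"][:3,:3].T+p["W"][:3,3]
def save(p,n): cv2.imwrite("pics/"+n+".png",p["img"][:,:,::-1])
E
python3 - <<'E'
from h import *
np.set_printoptions(precision=1,suppress=True)
print(grip_point_offset if not callable(grip_point_offset) else grip_point_offset(), read_state())
ims=[]
for n in("scene","top"):
    p=shot(n);save(p,n+"0");print(n,p["mtx"],p["W"])
    for t,z in [("warmer",0),("press_pad",44),("door_hinge",76),("door_edge",76),("bay_mouth",8),("cartridge",6),("cartridge_tab",32),("carrier",0),("bottle_red",0),("bottle_green",0),("beaker",0)]:
        for r in place_of(p,t)[:3]: print(t,r["conf"],np.array(r["at"]),px(p,r["at"],z))
E
```

```text
154.70000000000002 {'clock': 0.0, 'joints': array([ 1.4,  0.4,  0. , -0. , -1.2, -0.3]), 'joint_vel': array([-0.,  0., -0.,  0.,  0.,  0.]), 'joint_efforts': array([  0. , -39.2,  18.8,   4.2,  -0. ,   0. ]), 'position': array([260.9, 567.7, 403.6]), 'ee_rot': array([ 1. , -0.2, -0. ,  0. ]), 'contact_force': array([-0.5, -0.4, -0. ]), 'wrist_torque': array([ 0.,  0., -0.]), 'grasp_force': 0.0, 'gripper_width': 85.18701337885064}
scene [[535.1   0.  284.5]
 [  0.  535.1 211.8]
 [  0.    0.    1. ]] [[   0.8    0.3   -0.4  -24.3]
 [  -0.5    0.5   -0.7 -938.3]
 [  -0.     0.8    0.6  944.9]
 [   0.     0.     0.     1. ]]
warmer 0.94 [348.8 228.5] [719.7 -70.5   0. ]
press_pad 0.97 [297.9 211.3] [611.9  21.4  44. ]
door_hinge 0.71 [333.6 229. ] [ 626.1 -121.5   76. ]
door_edge 0.62 [307.9 196.4] [648.4  28.2  76. ]
bay_mouth 0.63 [317.7 234.6] [627.  -53.8   8. ]
cartridge 0.81 [227.7 250.7] [393.3  19.5   6. ]
cartridge 0.76 [239.  202.2] [516.9 189.1   6. ]
cartridge 0.56 [214.  175.2] [516.7 354.1   6. ]
cartridge_tab 0.93 [226.6 162. ] [567.6 363.8  32. ]
cartridge_tab 0.87 [257.4
[... 558 characters left out ...]
  44. ]
door_edge 0.79 [283.7 189. ] [637.4  19.   76. ]
door_edge 0.37 [267.5 169.8] [695.5  66.6  76. ]
cartridge 0.76 [230.1 236.1] [507.4 181.9   6. ]
cartridge 0.53 [174.8 238.4] [501.1 349.2   6. ]
cartridge 0.51 [276.8 269. ] [408.   40.8   6. ]
cartridge_tab 0.83 [166.5 216.8] [563.2 370.6  32. ]
cartridge_tab 0.7 [267.7 287.5] [353.1  67.   32. ]
cartridge_tab 0.57 [235.6 216.9] [562.1 163.4  32. ]
carrier 0.76 [229.6 236.2] [507.8 184.1  -0. ]
carrier 0.68 [330.1 196.6] [ 628.8 -123.     0. ]
carrier 0.55 [211.6 172.6] [706.3 242.8   0. ]
bottle_red 0.66 [264.9 168.7] [717.9  77.4   0. ]
bottle_red 0.61 [229.7 235.3] [510.5 183.8   0. ]
beaker 0.76 [210.1 172.6] [706.3 247.4   0. ]
```

View pics/scene0.png

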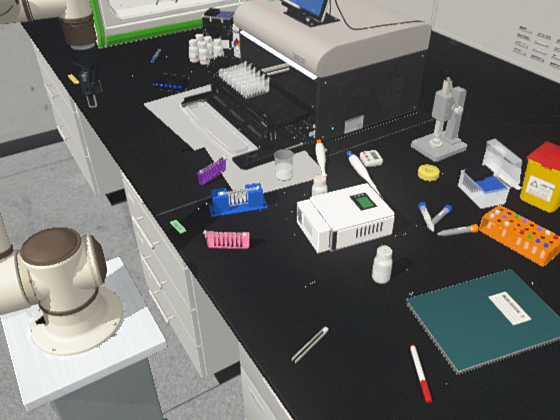

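View pics/top0.png

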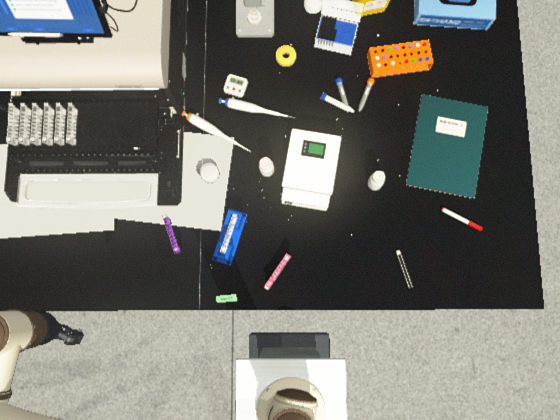

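The scene view shows the blue carrier at about (238,200) and the warmer at (345,217). Pink (228,240) and purple (212,170) look-alikes stand nearby. The top view agrees: carrier (230,236), warmer (311,165), bottles (266,167) and (377,180), beaker (208,172).

```bash
cat >> h.py <<'E'
def rect(P):
    (c,s,a)=cv2.minAreaRect(P[:,:2].astype(np.float32)); return np.round(c,1),np.round(s,1),round(a,1)
E
python3 - <<'E'
from h import *
np.set_printoptions(precision=1,suppress=True)
for n in("scene","top"):
    p=shot(n);C=cloud(p);ok=p["z_map"]>0
    def near(c,r): return ok&(np.hypot(C[...,0]-c[0],C[...,1]-c[1])<r)
    m=near((710,-55),150)
    t=m&(abs(C[...,2]-80)<2.2); 
    nn,l,st,_=cv2.connectedComponentsWithStats(cv2.morphologyEx(t.astype(np.uint8),cv2.MORPH_OPEN,np.ones((3,3))))
    k=1+np.argmax(st[1:,4]); print(n,"warmer top",rect(C[l==k]),np.median(C[l==k][:,2]))
    t=near((710,-55),170)&(C[...,2]>45)&(C[...,2]<90)
    nn,l,st,_=cv2.connectedComponentsWithStats(t.astype(np.uint8));k=1+np.argmax(st[1:,4]);print(" all",rect(C[l==k]))
    h=cv2.cvtColor(p["img"],cv2.COLOR_RGB2HSV)
    b=near((508,182),120)&(h[...,0]>95)&(h[...,0]<125)&(h[...,1]>120)&(h[...,2]>50)
    print(" carrier",b.sum(),rect(C[b]))
    b2=b&(C[...,2]>50); print(" sockets",b2.sum(),rect(C[b2]),np.median(C[b2][:,2]))
    for nm,c in(("red",(717,72)),("green",(664,-268)),("beaker",(702,242))):
        q=near(c,60)&(C[...,2]>30)&(C[...,2]<100);print(nm,q.sum(),rect(C[q]),C[q][:,:2].mean(0))
E
```

```text
scene warmer top (array([ 773.8, -113.3]), array([89.4, 57. ]), 38.8) 80.06377151208568
 all (array([709.7, -26.7]), array([231. , 221.9]), 79.8)
 carrier 1016 (array([520. , 213.5]), array([143.3, 167.9]), 70.4)
 sockets 250 (array([506.3, 178.9]), array([ 48.7, 142.2]), 71.3) 57.03653118781517
red 265 (array([710.2,  53.5]), array([73.8, 43. ]), 74.8) [709.2  61.9]
green 468 (array([ 668.7, -264.5]), array([44.2, 42.3]), 82.7) [ 664.2 -268.9]
beaker 408 (array([704., 245.]), array([70.5, 58.4]), 57.3) [701.5 241.2]
top warmer top (array([ 784.4, -120.5]), array([9. , 6.9]), 88.0) 79.41888814524759
 all (array([703.8, -59.3]), array([150.5, 221. ]), 79.9)
 carrier 859 (array([506.7, 184.7]), array([ 64.2, 166.6]), 72.7)
 sockets 279 (array([507.9, 184.1]), array([ 44.5, 143.9]), 72.5) 58.36357891129387
red 219 (array([711.9,  53.6]), array([78.1, 39.1]), 87.9) [708.8  69.4]
green 223 (array([ 668.7, -256.1]), array([42. , 39.4]), 64.9) [ 666.3 -253.9]
beaker 375 (array([703.4, 247.8]), array([60.6, 60.1]), 1.9) [706.8 249.7]
```

```bash
cat >> h.py <<'E'
def go(x,y,z,yaw,q=None):
    """slide (m) and roll (deg) that take the tool to grasp point x,y,z (mm) and tool-x yaw (deg)"""
    s=read_state();M=R.from_quat(s["ee_rot"]).as_matrix()
    d=M.T@(np.array([x,y,z+grip_point_offset])-s["position"])/1000
    now=np.degrees(np.arctan2(M[1,0],M[0,0])); r=(now-yaw+180)%360-180
    print("slide",np.round(d,4),"roll",round(r,1),"yaw now",round(now,1),"q6",np.round(s["joints"][5],2),"q1",np.round(s["joints"][0],2))
E
python3 - <<'E'
from h import *
p=shot("wrist");print(np.array(p["T_tool_cam"]).round(2),p["mtx"])
print(read_state()["position"], R.from_quat(read_state()["ee_rot"]).as_matrix().round(3))
go(470,160,220,-17.5);go(470,160,220,162.5)
E
```

```text
[[-0.    0.96  0.28 71.36]
 [ 1.    0.    0.   -0.27]
 [ 0.    0.28 -0.96 31.16]
 [ 0.    0.    0.    1.  ]] [[362.13828103   0.         285.74194124]
 [  0.         362.13828103 208.86191402]
 [  0.           0.           1.        ]]
[260.95693097 567.88714537 404.72462231] [[ 0.909 -0.418  0.   ]
 [-0.418 -0.909  0.   ]
 [-0.    -0.    -1.   ]]
slide [0.3603 0.2833 0.03  ] roll -7.2 yaw now -24.7 q6 -0.26 q1 1.4
slide [0.3603 0.2833 0.03  ] roll 172.8 yaw now -24.7 q6 -0.26 q1 1.4
```

Call:
carry_out([
  [0.413,0.243,0.02],
  [0.413,0.243,0.02],
  [0.413,0.243,0.02],
  [0.413,0.243,0.02],
  [0.413,0.243,0.02],
  [0.413,0.243,0.02],
  [0.413,0.243,0.02],
  [0.413,0.243,0.02],
], roll=[-7,-7,-7,-7,-7,-7,-7,-7], claw=[0.085,0.085,0.085,0.085,0.085,0.085,0.085,0.085])

```text
clock: 2.35
position: [535.8, 172.3, 384.8]
ee_rot: [0.988, -0.155, 0.0, -0.0]
contact_force: [0.5, 0.8, -0.9]
gripper_width: 84.7
grasp_force: 0.0
```

```bash
cat > m.py <<'E'
from h import *
import sys
np.set_printoptions(precision=1,suppress=True)
def carrier(name):
    p=shot("wrist");save(p,name)
    for t,z in [("cartridge",6),("cartridge_tab",32),("carrier",0),("press_pad",44)]:
        for r in place_of(p,t)[:2]: print(t,r["conf"],np.array(r["at"]),px(p,r["at"],z))
    C=cloud(p);ok=p["z_map"]>0
    h=cv2.cvtColor(p["img"],cv2.COLOR_RGB2HSV)
    b=ok&(np.hypot(C[...,0]-508,C[...,1]-182)<120)&(h[...,0]>95)&(h[...,0]<125)&(h[...,1]>120)&(h[...,2]>50)
    for lo,hi in((-5,70),(50,65),(2,10)):
        b2=b&(C[...,2]>lo)&(C[...,2]<hi);print(lo,hi,b2.sum(),rect(C[b2]))
    b2=ok&~b&(np.hypot(C[...,0]-508,C[...,1]-182)<65)&(C[...,2]>20)&(C[...,2]<70)
    print("cart",b2.sum(),rect(C[b2]),np.percentile(C[b2][:,2],[5,50,95]))
carrier(sys.argv[1])
E
python3 m.py w1
```

```text
cartridge 0.92 [446.7 254.3] [411.   37.8   6. ]
cartridge 0.84 [282.3 204.4] [514.1 183.5   6. ]
cartridge_tab 0.98 [ 73.5 210.6] [574.2 367.   32. ]
cartridge_tab 0.59 [284.  143.4] [573.2 162.4  32. ]
carrier 0.56 [283.4 207.7] [508.9 184.    0. ]
press_pad 0.76 [459.9  41.3] [607.5   6.2  44. ]
-5 70 7402 (array([502. , 182.1]), array([ 63.1, 187.3]), 71.8)
50 65 2828 (array([510.5, 182.9]), array([ 44., 143.]), 72.4)
2 10 2889 (array([510.4, 182.5]), array([ 59.5, 163.5]), 72.6)
cart 2590 (array([510.9, 187.1]), array([ 35.2, 127. ]), 72.9) [26.6 49.6 58.1]
```

View pics/w1.png

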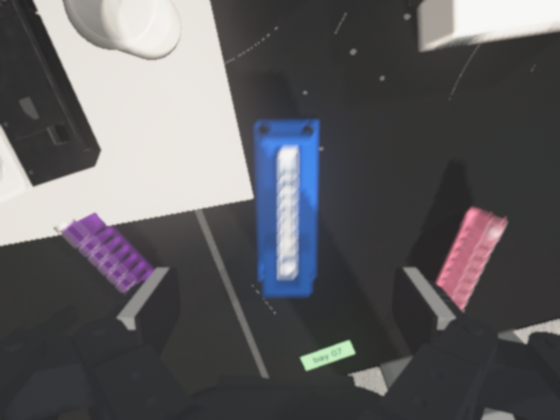

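The wrist view shows the clear cartridge in the blue carrier at about (287,215), with its tab at the far end (284,143). The warmer's corner is at the upper right. Next I'll move over the warmer.

Call:
carry_out([
  [0.205,0.167,0],
  [0.205,0.167,0],
  [0.205,0.167,0],
  [0.205,0.167,0],
  [0.205,0.167,0],
  [0.205,0.167,0],
], roll=[-8,-8,-8,-8,-8,-8], claw=[0.085,0.085,0.0,0.0,0.0,0.0])

```text
clock: 3.35
position: [679.4, -46.2, 384.2]
ee_rot: [0.996, -0.084, -0.0, -0.0]
contact_force: [-0.5, 0.5, -0.3]
gripper_width: 11.4
grasp_force: 0.0
```

```bash
cat > w.py <<'E'
from h import *
import sys
np.set_printoptions(precision=1,suppress=True)
p=shot("wrist");save(p,sys.argv[1])
for t,z in [("warmer",0),("press_pad",44),("door_hinge",76),("door_edge",76),("bay_mouth",8),("bottle_red",0)]:
    for r in place_of(p,t)[:2]: print(t,r["conf"],np.array(r["at"]),px(p,r["at"],z))
C=cloud(p);ok=p["z_map"]>0
for lo,hi in((78,84),(73,77.9),(60,84)):
    t=ok&(C[...,2]>lo)&(C[...,2]<hi)&(np.hypot(C[...,0]-705,C[...,1]+55)<170)
    nn,l,st,_=cv2.connectedComponentsWithStats(cv2.morphologyEx(t.astype(np.uint8),cv2.MORPH_OPEN,np.ones((3,3))))
    k=1+np.argmax(st[1:,4]);print(lo,hi,st[k],rect(C[l==k]),cv2.boxPoints(cv2.minAreaRect(C[l==k][:,:2].astype(np.float32))).tolist())
E
python3 w.py w2
```

```text
warmer 0.97 [295.  129.4] [725.5 -62.7   0. ]
door_hinge 0.66 [377.1 244.8] [ 628.1 -113.1   76. ]
door_edge 0.77 [213.3 247. ] [648.8  19.7  76. ]
bottle_red 0.73 [161.7 156.6] [721.9  69.5  -0. ]
78 84 [  195     3   215   244 46175] (array([726. , -64.2]), array([146.8, 176.9]), 80.0) [[626.0914916992188, -121.11480712890625], [800.3323364257812, -151.8981170654297], [825.8761596679688, -7.3142852783203125], [651.6353149414062, 23.469024658203125]]
73 77.9 [ 215  248  166   41 4358] (array([617.8, -45.4]), array([138.2,  36.5]), 79.8) [[587.56689453125, -110.16056823730469], [623.48095703125, -116.62545776367188], [647.956298828125, 19.34100341796875], [612.042236328125, 25.805892944335938]]
60 84 [  193     2   217   287 53104] (array([707.2, -61.1]), array([150.7, 218.3]), 79.9) [[586.525146484375, -116.02521514892578], [801.4136962890625, -154.44808959960938], [827.9405517578125, -6.090736389160156], [613.052001953125, 32.33213806152344]]
```

View pics/w2.png

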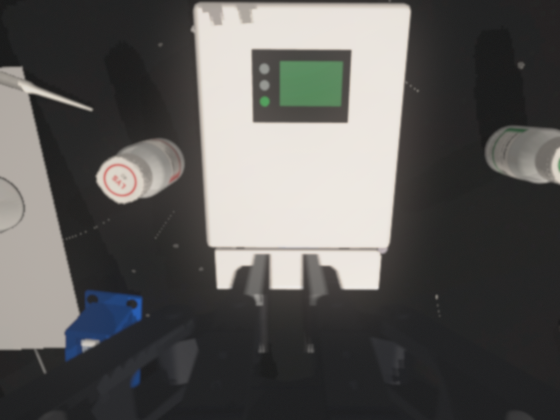

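Warmer pose is clear: origin about (726,-64), yaw -10°. The picture shows the closed door at (298,270), with the bottles well to the side at (140,170) and (525,155).

```bash
cat >> h.py <<'E'
O=np.array([726.,-64.3]);YAW=-10.
def wgo(x,y,z,yaw=YAW):
    c,s=np.cos(np.radians(YAW)),np.sin(np.radians(YAW)); go(O[0]+c*x-s*y,O[1]+s*x+c*y,z,yaw)
def where():
    s=read_state();d=s["position"]-[*O,grip_point_offset];c,sn=np.cos(np.radians(YAW)),np.sin(np.radians(YAW))
    print("warmer frame grasp",np.round([c*d[0]+sn*d[1],-sn*d[0]+c*d[1],d[2]],1),"F",s["contact_force"].round(1),"w",round(s["gripper_width"],1),"gf",s["grasp_force"])
E
python3 - <<'E'
from h import *
where();wgo(-185,48,150);wgo(-185,48,50);wgo(-160,48,50)
E
```

```text
warmer frame grasp [-49.6  10.4 230.6] F [ 1.  -0.6  0. ] w -0.1 gf 0.0
slide [-0.1352 -0.0386  0.0805] roll 0.4 yaw now -9.6 q6 1.23 q1 0.17
slide [-0.1352 -0.0386  0.1805] roll 0.4 yaw now -9.6 q6 1.23 q1 0.17
slide [-0.1102 -0.0384  0.1805] roll 0.4 yaw now -9.6 q6 1.23 q1 0.17
```

Call:
carry_out([
  [-0.06,-0.017,0.02],
  [-0.11,-0.031,0.05],
  [-0.135,-0.0386,0.1],
  [-0.135,-0.0386,0.15],
  [-0.135,-0.0386,0.18],
  [-0.11,-0.0386,0.18],
  [-0.105,-0.0386,0.18],
  [-0.1,-0.0386,0.18],
], roll=[0,0,0,0,0,0,0,0], claw=[0,0,0,0,0,0,0,0])

```text
clock: 4.7
position: [587.1, 8.3, 205.1]
ee_rot: [0.996, -0.084, 0.0, -0.0]
contact_force: [-0.2, -0.7, -0.9]
gripper_width: -0.1
grasp_force: 0.0
```

Run:
```python
from h import *
where()
```

```text
warmer frame grasp [-149.4   47.4   50.4] F [-0.2 -0.7 -0.9] w -0.1 gf 0.0
```

Call:
carry_out([
  [0.004,0,0],
  [0.008,0,0],
  [0.01,0,0],
  [0.012,0,0],
  [0.012,0,0],
], roll=[0,0,0,0,0], claw=[0,0,0,0,0])

```text
clock: 5.32
position: [597.7, 6.2, 204.1]
ee_rot: [0.996, -0.085, -0.002, 0.0]
contact_force: [-3.4, 3.4, 0.5]
gripper_width: -0.3
grasp_force: 0.0
```

Call:
carry_out([
  [0.002,0,0],
  [0.004,0,0],
  [0.004,0,0],
], roll=[0,0,0], claw=[0,0,0])

```text
clock: 5.7
position: [600.4, 5.5, 203.8]
ee_rot: [0.996, -0.085, -0.004, 0.001]
contact_force: [-8.7, 2.9, 2.9]
gripper_width: 0.3
grasp_force: 0.0
```

Call:
carry_out([
  [0.002,0,0],
  [0.002,0,0],
  [-0.04,0,0],
  [-0.078,0,0],
  [-0.078,0,0],
  [-0.078,0,0],
  [-0.078,0,0],
], roll=[0,0,0,0,0,0,0], claw=[0,0,0,0,0,0,0])

```text
clock: 6.58
position: [527.2, 18.6, 204.9]
ee_rot: [0.996, -0.084, 0.001, -0.0]
contact_force: [-0.1, -0.8, 0.5]
gripper_width: -0.4
grasp_force: 0.0
```

Run:
```python
from h import *
np.set_printoptions(precision=1,suppress=True)
where()
for n in ("top","scene"):
    p=shot(n);C=cloud(p)
    for r in place_of(p,"door_edge")[:2]+place_of(p,"press_pad")[:1]: print(r["conf"],np.array(r["at"]),px(p,r["at"],76 if n else 44))
c=p["img"][150:270,240:400];cv2.imwrite("pics/s1.png",cv2.resize(c,None,fx=4,fy=4)[:,:,::-1])
wgo(-180,48,140);wgo(-65,66,140)
```

```text
warmer frame grasp [-210.2   47.1   50.2] F [-0.1 -0.8  0.5] w -0.4 gf 0.0
0.97 [291.6 212.8] [566.7  -3.7  76. ]
0.66 [293.9 203. ] [599.9  23.4  76. ]
0.4 [348.6 225.6] [ 666.4 -130.8   76. ]
0.83 [285.9 222.8] [537.2 -36.4  76. ]
slide [ 0.  -0.  -0.1] roll 0.3 yaw now -9.7 q6 1.06 q1 0.34
slide [ 0.1 -0.  -0.1] roll 0.3 yaw now -9.7 q6 1.06 q1 0.34
```

View pics/s1.png

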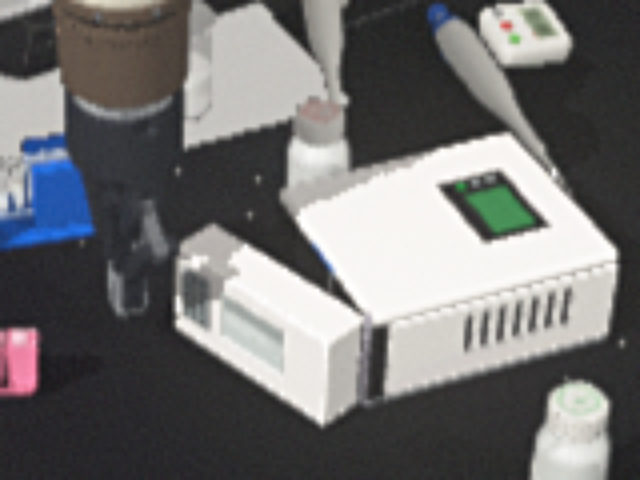

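The door now stands ajar: its free end is at about (210,240) in the crop, with the gap behind it. Next I'll put the closed fingers into that gap.

Call:
carry_out([
  [0,0,-0.06],
  [0.02,0,-0.09],
  [0.07,0,-0.09],
  [0.098,0,-0.09],
  [0.098,0,-0.09],
  [0.098,0,-0.05],
  [0.098,0,-0.018],
  [0.098,0,-0.018],
], roll=[0,0,0,0,0,0,0,0], claw=[0,0,0,0,0,0,0,0])

```text
clock: 7.88
position: [621.1, 1.9, 220.1]
ee_rot: [0.996, -0.085, -0.003, 0.001]
contact_force: [-0.7, 0.6, 0.7]
gripper_width: 0.0
grasp_force: 0.0
```

Run:
```python
from h import *
where()
```

```text
warmer frame grasp [-114.8   46.9   65.4] F [-0.7  0.6  0.7] w 0.0 gf 0.0
```

Call:
carry_out([
  [-0.009,0.004,0],
  [-0.03,0.012,0],
  [-0.049,0.024,0],
  [-0.066,0.04,0],
  [-0.079,0.06,0],
  [-0.091,0.092,0],
  [-0.094,0.115,0],
  [-0.092,0.138,0],
], roll=[0,0,0,0,0,0,0,0], claw=[0,0,0,0,0,0,0,0])

```text
clock: 8.88
position: [508.3, -119.4, 224.1]
ee_rot: [0.996, -0.084, 0.001, -0.0]
contact_force: [2.9, 3.3, 1.2]
gripper_width: 0.3
grasp_force: 1.1
```

Run:
```python
from h import *
where()
np.set_printoptions(precision=1,suppress=True)
for n in ("top","scene"):
    p=shot(n);C=cloud(p)
    for r in place_of(p,"door_edge")[:2]: print(r["conf"],np.array(r["at"]),px(p,r["at"],76))
c=p["img"][150:270,240:400];cv2.imwrite("pics/s2.png",cv2.resize(c,None,fx=4,fy=4)[:,:,::-1])
```

```text
warmer frame grasp [-204.8  -92.    69.4] F [2.9 3.3 1.2] w 0.3 gf 1.0540090827271342
0.56 [339.1 242.3] [ 480.2 -139.7   76. ]
0.91 [288.3 254.2] [ 479.2 -140.    76. ]
0.17 [237.8 206.4] [465.1  90.3  76. ]
```

View pics/s2.png

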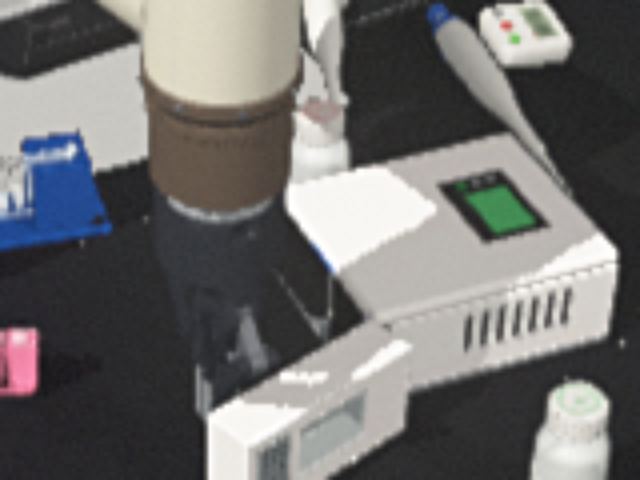

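The door is wide open (edge at about 1.9 rad). I'll lift out and go above the carrier.

Call:
carry_out([
  [0,-0.006,-0.05],
  [0,-0.01,-0.1],
  [-0.01,-0.06,-0.12],
  [-0.048,-0.298,-0.12],
  [-0.048,-0.298,-0.12],
  [-0.048,-0.298,-0.12],
  [-0.048,-0.298,-0.12],
  [-0.048,-0.298,-0.12],
], roll=[0,0,4,8,8,8,8,8], claw=[0,0,0,0.06,0.06,0.06,0.06,0.06])

```text
clock: 10.07
position: [511.0, 187.1, 342.7]
ee_rot: [0.989, -0.151, 0.0, -0.0]
contact_force: [-0.0, -0.9, -0.7]
gripper_width: 60.1
grasp_force: 0.0
```

```bash
python3 m.py w3;python3 - <<'E'
from h import *
where();print(read_state()["position"]);go(510.8,182.8,38,-17.5)
E
```

```text
cartridge 0.98 [291.2 187.1] [512.5 182.2   6. ]
cartridge 0.91 [115.3 240.4] [512.9 348.    6. ]
cartridge_tab 0.85 [ 49.2 191.9] [571.8 365.2  32. ]
cartridge_tab 0.77 [454.2 316.3] [364.6  78.4  32. ]
carrier 0.76 [289.6 187.8] [511. 184.   0.]
-5 70 9842 (array([499.6, 184.9]), array([ 61.9, 186.1]), 72.6)
50 65 4379 (array([510.4, 182.6]), array([ 44.1, 141.9]), 72.7)
2 10 4291 (array([510.5, 182.1]), array([ 59.7, 161.9]), 72.3)
cart 3369 (array([510.8, 186.9]), array([ 32.4, 127.3]), 71.2) [27.3 48.2 58. ]
warmer frame grasp [-254.2  205.7  188. ] F [ 0.1 -0.5  0.2] w 60.1 gf 0.0
[511.39200361 182.37380933 342.71366802]
slide [-0.0006 -0.0003  0.15  ] roll -0.2 yaw now -17.7 q6 0.62 q1 0.64
```

Call:
carry_out([
  [-0.001,0,0.05],
  [-0.001,0,0.1],
  [-0.001,0,0.135],
  [-0.001,0,0.148],
  [-0.001,0,0.148],
  [-0.001,0,0.148],
  [-0.001,0,0.148],
  [-0.001,0,0.148],
], roll=[0,0,0,0,0,0,0,0], claw=[0.06,0.06,0.06,0.06,0.04,0.0,0.0,0.0])

```text
clock: 11.32
position: [511.3, 184.1, 196.4]
ee_rot: [0.988, -0.153, 0.001, -0.001]
contact_force: [-1.0, -0.1, 6.1]
gripper_width: 13.7
grasp_force: 59.2
```

Call:
carry_out([
  [0,0,-0.04],
  [0,0,-0.08],
  [0,0,-0.11],
  [0.01,0.02,-0.12],
  [0.03,0.064,-0.12],
  [0.05,0.107,-0.12],
  [0.07,0.15,-0.12],
  [0.092,0.196,-0.12],
], roll=[0,0,0,10,20,30,40,50], claw=[0,0,0,0,0,0,0,0])

```text
clock: 12.32
position: [538.6, -32.3, 315.0]
ee_rot: [0.829, -0.559, 0.0, -0.0]
contact_force: [0.9, 0.1, -0.6]
gripper_width: 13.6
grasp_force: 58.4
```

Call:
carry_out([
  [0,0,0],
  [0,0,0],
  [0,0,0],
  [0,0,0],
  [0,0,0],
  [0,0,0],
  [0,0,0],
  [0,0,0],
], roll=[10,20,30,40,50,60,70,80], claw=[0,0,0,0,0,0,0,0])

```text
clock: 13.32
position: [538.5, -31.0, 314.8]
ee_rot: [-0.275, 0.961, 0.0, 0.0]
contact_force: [-0.4, -0.1, -1.1]
gripper_width: 14.0
grasp_force: 58.5
```

Call:
carry_out([
  [0,0,0],
  [0,0,0],
  [0,0,0],
  [0,0,0],
  [0,0,0],
  [0,0,0],
], roll=[10,20,30,40,42.5,42.5], claw=[0,0,0,0,0,0])

```text
clock: 14.08
position: [538.6, -31.0, 314.8]
ee_rot: [0.088, 0.996, 0.0, -0.0]
contact_force: [-0.1, 0.8, -0.6]
gripper_width: 13.7
grasp_force: 58.4
```

Run:
```python
from h import *
np.set_printoptions(precision=1,suppress=True)
where();p=shot("scene");save(p,"s3")
for n in("cartridge","cartridge_tab"):
    for r in place_of(p,n)[:4]: print(n,r)
wgo(-190,0,60,170)
c=p["img"][130:280,180:380];cv2.imwrite("pics/s3.png",cv2.resize(c,None,fx=4,fy=4)[:,:,::-1])
```

```text
warmer frame grasp [-190.4    0.2  160.1] F [-0.1  0.8 -0.6] w 13.7 gf 58.444345593452454
cartridge {'at': [285.1, 204.6], 'conf': 0.6}
cartridge {'at': [213.0, 178.8], 'conf': 0.55}
cartridge {'at': [227.6, 251.6], 'conf': 0.55}
cartridge_tab {'at': [225.6, 161.0], 'conf': 0.81}
cartridge_tab {'at': [260.6, 206.6], 'conf': 0.73}
cartridge_tab {'at': [204.3, 241.6], 'conf': 0.62}
slide [-0.  -0.   0.1] roll -0.1 yaw now 169.9 q6 -1.99 q1 0.24
```

View pics/s3.png

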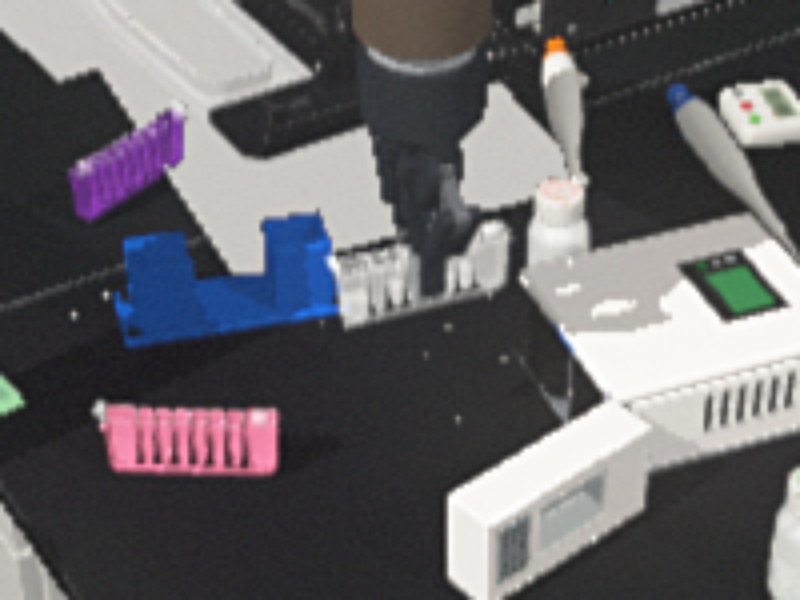

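The cartridge hangs upright, with its tab end at the left (340,265) towards the robot and the empty carrier behind it. I'll set it down.

Call:
carry_out([
  [0,0,0.05],
  [0,0,0.09],
  [0,0,0.112],
  [0,0,0.119],
  [0,0,0.1225],
  [0,0,0.1235],
], roll=[0,0,0,0,0,0], claw=[0,0,0,0,0,0])

```text
clock: 14.98
position: [539.2, -31.0, 192.0]
ee_rot: [0.089, 0.996, 0.0, 0.001]
contact_force: [0.4, 0.0, 0.5]
gripper_width: 13.5
grasp_force: 58.4
```

Call:
carry_out([
  [0,0,0.001],
  [0,0,0.002],
  [0,0,0.002],
], roll=[0,0,0], claw=[0,0,0])

```text
clock: 15.35
position: [539.2, -31.0, 190.5]
ee_rot: [0.089, 0.996, 0.0, 0.001]
contact_force: [-1.4, 0.5, 4.4]
gripper_width: 13.9
grasp_force: 59.4
```

Call:
carry_out([
  [0,0,0],
  [0,0,0],
  [0,0,0],
  [0,0,-0.03],
  [0,0,-0.09],
  [0.03,0,-0.15],
  [0.05,0,-0.15],
  [0.05,0,-0.15],
], roll=[0,0,0,0,0,0,0,0], claw=[0.02,0.04,0.04,0.04,0.04,0.04,0.04,0.04])

```text
clock: 16.35
position: [488.4, -22.2, 340.2]
ee_rot: [0.089, 0.996, 0.0, 0.001]
contact_force: [-0.5, -0.3, -1.0]
gripper_width: 39.7
grasp_force: 0.0
```

```bash
cat > c.py <<'E'
from h import *
import sys
np.set_printoptions(precision=1,suppress=True)
where();p=shot("wrist");save(p,sys.argv[1])
c,s=np.cos(np.radians(YAW)),np.sin(np.radians(YAW))
def w(P): d=P-np.array([*O,0]); return np.stack([c*d[...,0]+s*d[...,1],-s*d[...,0]+c*d[...,1],d[...,2]],-1)
for t,z in [("cartridge",0),("cartridge_tab",26),("bay_mouth",8),("warmer",0),("door_hinge",76),("door_edge",76)]:
    for r in place_of(p,t)[:2]: print(t,r["conf"],np.array(r["at"]),w(px(p,r["at"],z)))
C=w(cloud(p));m=(p["z_map"]>0)&(C[...,0]>-290)&(C[...,0]<-92)&(abs(C[...,1])<40)&(C[...,2]>15)&(C[...,2]<66)
print("cart",m.sum(),rect(C[m]),np.percentile(C[m],[2,50,98],axis=0))
m&=C[...,2]>45;print("cart top",m.sum(),rect(C[m]))
m=(p["z_map"]>0)&(C[...,2]>78)&(C[...,2]<83)&(C[...,0]>-120)&(C[...,0]<100);print("warmer top y,x range",np.percentile(C[m],[1,99],axis=0))
E
python3 c.py w4
```

```text
warmer frame grasp [-241.3    0.2  185.5] F [-0.5 -0.3 -1. ] w 39.7 gf 0.0
cartridge 0.85 [281.9 242.4] [-189.3   -2.9    0. ]
cartridge 0.67 [339.4  70.4] [-336.2   44.     0. ]
cartridge_tab 0.92 [286.3 181.1] [-251.5    1.2   26. ]
bay_mouth 0.78 [282.9 338.3] [-93.6  -2.5   8. ]
door_edge 0.57 [118.6 238.6] [-222.2 -113.9   76. ]
cart 2880 (array([-190.8,   -0.6]), array([197.9,  74.8]), 0.4) [[-287.1   -7.    20.7]
 [-199.5    0.8   43.9]
 [-133.7   27.    53.1]]
cart top 1266 (array([-191. ,    9.4]), array([197.8,  55.7]), 0.2)Traceback (most recent call last):
  File "c.py", line 12, in <module>
    m=(p["z_map"]>0)&(C[...,2]>78)&(C[...,2]<83)&(C[...,0]>-120)&(C[...,0]<100);print("warmer top y,x range",np.percentile(C[m],[1,99],axis=0))
                                                                                                             ~~~~~~~~~~~~~^^^^^^^^^^^^^^^^^^^^
    return _quantile_unchecked(
        a, q, axis, out, overwrite_input, method, keepdims, weights)
    return _ureduce(a,
                    func=_quantile_ureduce_func,
    ...<5 lines>...
                    overwrite_input=overwrite_input,
                    method=method)
    r = func(a, **kwargs)
    result = _quantile(arr,
                       quantiles=q,
    ...<2 lines>...
                       out=out,
                       weights=wgt)
    slices_having_nans = np.isnan(arr[-1, ...])
                                  ~~~^^^^^^^^^
IndexError: index -1 is out of bounds for axis 0 with size 0
```

View pics/w4.png

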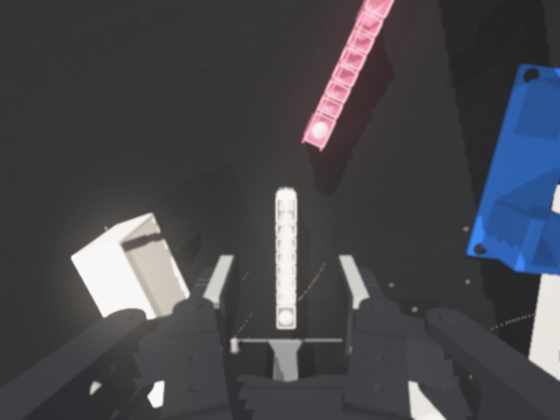

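The cartridge stands upright in line with the bay, from its tab (286,187) to its leading end (286,328). The bay mouth shows at (286,360), and the pink look-alike (318,130) and open door (130,260) are clear of it. The fingers are already above the tab end, so I'll regrip.

Call:
carry_out([
  [-0.001,0,0.05],
  [-0.001,0,0.1],
  [-0.001,0,0.135],
  [-0.001,0,0.149],
  [-0.001,0,0.149],
  [-0.001,0,0.149],
  [-0.001,0,0.149],
  [-0.001,0,0.149],
], roll=[0,0,0,0,0,0,0,0], claw=[0.04,0.04,0.04,0.04,0.025,0,0,0])

```text
clock: 17.7
position: [490.8, -22.3, 191.2]
ee_rot: [0.089, 0.996, 0.0, 0.001]
contact_force: [-1.1, 0.4, 2.7]
gripper_width: 14.0
grasp_force: 59.8
```

Call:
carry_out([
  [0,0,-0.006],
  [0,0,-0.012],
  [0,0,-0.012],
], roll=[0,0,0], claw=[0,0,0])

```text
clock: 18.08
position: [490.8, -22.3, 202.9]
ee_rot: [0.089, 0.996, 0.0, 0.001]
contact_force: [0.4, 0.2, -0.8]
gripper_width: 13.7
grasp_force: 59.4
```

```bash
sed -i '$d' c.py; python3 c.py w5
```

```text
warmer frame grasp [-238.9    0.5   48.2] F [ 0.4  0.2 -0.8] w 13.7 gf 59.44438397884369
cartridge 0.77 [383.2  40. ] [-334.5   43.5    0. ]
cartridge 0.65 [284.9 341.1] [-182.3    0.     0. ]
cartridge_tab 0.59 [285.1 248.2] [-248.     0.4   26. ]
cart 8592 (array([-249.7,    2.5]), array([38.7, 95. ]), 70.1) [[-288.6  -17.5   23.6]
 [-244.1    2.    51.2]
 [-203.7   27.5   65.7]]
cart top 6028 (array([-249.7,    2.4]), array([38.6, 95. ]), 70.3)
```

View pics/w5.png

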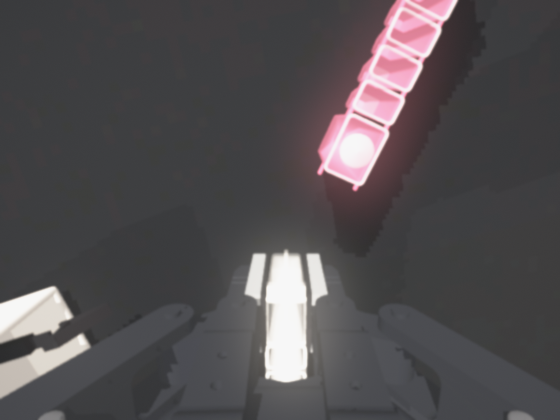

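The cartridge is pinched at its tab end (286,260) and is still in line with the bay. I'll insert it.

Call:
carry_out([
  [-0.015,-0.0005,0.0015],
  [-0.03,-0.0005,0.0015],
  [-0.04,-0.0005,0.0015],
  [-0.05,-0.0005,0.0015],
  [-0.058,-0.0005,0.0015],
  [-0.065,-0.0005,0.0015],
  [-0.07,-0.0005,0.0015],
], roll=[0,0,0,0,0,0,0], claw=[0,0,0,0,0,0,0])

```text
clock: 19.3
position: [559.7, -35.3, 200.7]
ee_rot: [0.089, 0.996, 0.0, -0.0]
contact_force: [0.1, 0.0, -0.6]
gripper_width: 13.8
grasp_force: 59.4
```

```bash
python3 -c "
from h import *
where();print(read_state()['wrist_torque'])"
```

```text
warmer frame grasp [-168.8   -0.3   46. ] F [ 0.1  0.  -0.6] w 13.8 gf 59.44368302822113
[-0.02606769  0.01838226 -0.00185419]
```

Call:
carry_out([
  [-0.01,0,0],
  [-0.02,0,0],
  [-0.03,0,0],
  [-0.038,0,0],
  [-0.045,0,0],
  [-0.05,0,0],
  [-0.053,0,0],
  [-0.055,0,0],
], roll=[0,0,0,0,0,0,0,0], claw=[0,0,0,0,0,0,0,0])

```text
clock: 20.3
position: [613.6, -45.0, 200.7]
ee_rot: [0.089, 0.996, -0.0, -0.0]
contact_force: [0.4, 0.0, -0.2]
gripper_width: 13.6
grasp_force: 59.4
```

Call:
carry_out([
  [-0.002,0,0],
  [-0.004,0,0],
  [-0.005,0,0],
], roll=[0,0,0], claw=[0,0,0])

```text
clock: 20.68
position: [618.5, -45.9, 200.8]
ee_rot: [0.089, 0.996, 0.0, 0.0]
contact_force: [-0.8, 0.3, 0.6]
gripper_width: 13.8
grasp_force: 59.4
```

```bash
python3 c.py w6
```

```text
warmer frame grasp [-109.    -0.5   46.1] F [-0.8  0.3  0.6] w 13.8 gf 59.4444215297699
cartridge 0.57 [285.6 343.5] [-52.9  -0.7   0. ]
cartridge_tab 0.96 [286.5 250.3] [-118.3   -0.1   26. ]
cart 6868 (array([-106.7,   -0.6]), array([41. , 29.3]), 89.8) [[-120.   -19.1   23. ]
 [-114.6   -0.4   51.3]
 [ -95.5   18.    64.7]]
cart top 4444 (array([-106.7,   -0.6]), array([41. , 29.3]), 89.8)
```

Call:
carry_out([
  [-0.001,0,0.001],
  [-0.002,0,0.0015],
  [-0.003,0,0.0015],
  [-0.003,0,0.0015],
], roll=[0,0,0,0], claw=[0,0,0,0])

```text
clock: 21.52
position: [620.6, -46.3, 199.2]
ee_rot: [0.089, 0.996, -0.0, -0.001]
contact_force: [-4.4, 1.4, 4.0]
gripper_width: 13.5
grasp_force: 60.0
```

Call:
carry_out([
  [-0.001,0,0],
  [-0.002,0,0],
  [-0.002,0,0],
], roll=[0,0,0], claw=[0,0,0])

```text
clock: 21.9
position: [621.2, -46.5, 199.2]
ee_rot: [0.089, 0.996, -0.0, -0.003]
contact_force: [-9.7, 3.4, 7.0]
gripper_width: 13.7
grasp_force: 60.5
```

Call:
carry_out([
  [0.002,0,-0.001],
  [0.002,0,-0.001],
  [0.002,0,-0.001],
  [0.002,0,-0.001],
  [0.003,0,-0.04],
  [0.01,0,-0.09],
  [0.06,0,-0.14],
  [0.1,0,-0.16],
], roll=[0,0,0,0,0,0,0,0], claw=[0,0.025,0.04,0.04,0.04,0.04,0.04,0.04])

```text
clock: 22.9
position: [524.6, -29.0, 361.5]
ee_rot: [0.089, 0.996, 0.0, 0.002]
contact_force: [0.7, 1.2, 0.7]
gripper_width: 40.0
grasp_force: 0.0
```

Call:
carry_out([
  [0.01,0,0],
  [0.01,0,0],
  [0.01,0,0],
], roll=[0,0,0], claw=[0.04,0.04,0.04])

```text
clock: 23.28
position: [516.0, -27.3, 358.3]
ee_rot: [0.089, 0.996, -0.0, -0.001]
contact_force: [1.3, -0.4, 0.2]
gripper_width: 40.0
grasp_force: 0.0
```

```bash
python3 c.py w7
```

```text
warmer frame grasp [-213.3   -0.1  203.6] F [ 1.3 -0.4  0.2] w 40.0 gf 0.0
cartridge 0.77 [286.3 335.1] [-51.9  -0.1   0. ]
cartridge 0.64 [338.1  40. ] [-334.2   43.8   -0. ]
cartridge_tab 0.93 [285.  289.3] [-119.    -1.1   26. ]
bay_mouth 0.86 [286.1 306.4] [-90.4  -0.2   8. ]
bay_mouth 0.46 [285.5 372.7] [-11.9  -1.1   8. ]
warmer 0.8 [287.  377.9] [1.6 0.5 0. ]
door_hinge 0.23 [284.2 305.4] [-132.1   -1.6   76. ]
door_edge 0.82 [125.7 196.1] [-220.4 -114.3   76. ]
cart 865 (array([-190.9,   -1.8]), array([ 50.9, 201.6]), 85.9) [[-288.8   -8.    18.3]
 [-112.7    0.6   47.8]
 [ -92.5   29.    61.3]]
cart top 473 (array([-187.8,    9.8]), array([ 39.8, 207.1]), 76.1)
```

View pics/w7.png

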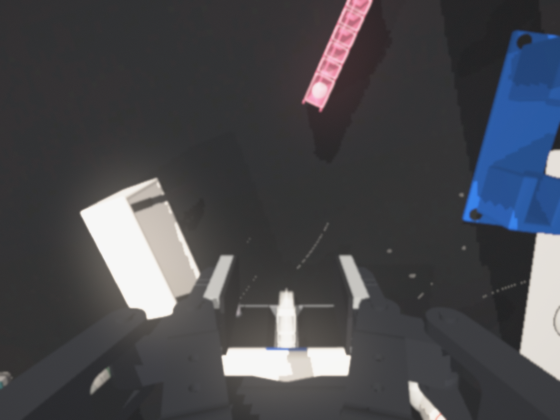

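The cartridge sits straight in the bay with its tab at (286,292), which is x ≈ -119 mm in the warmer's frame. The door stands open at the left (140,250), and the fingers are clear.

```bash
python3 -c "
from bench import job_done
print(job_done())"
```

```text
the job is handed in; nothing more can be done
None
```

The job is handed in at about 23 s of the 72 s allowed: the cartridge sits against the bay's stop with its tab out and released, and the door stands open at about 1.9 rad. The hand-in gave no verdict.

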